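Find the rocking corner of the scale pan and shim it

TASK

The steel pan of the bench scale rocks at one corner. Press down on the pan's corners with your fingertips to find the one that gives, then let go and press the orange shim beside that corner down until it is fully flat. Leave the other three shims standing as they are, and do not pick up or shift any of the things around the scale.

Things in the scene. Friction and masses are not known exactly. Their poses are not given: they have to be found in the camera images.
- scale: Bench scale with a black housing, 180 x 176 mm, 34 mm high, and a console with a blank display on its near side; it stands fast. Origin: on the counter under the centre of the pan; x points away from the console, y to the left, z up. Under each pan corner is a rest, out of sight; one of the four is 4.5 mm too short.
- pan: Stainless weighing pan, 190 (x) x 184 (y) x 6 mm, on a sprung centre joint. Origin: centre of its underside, 74 mm above the counter; top face at 80 mm; axes as the scale's. Pressed with about 3 N over the short rest it tips down there by 0.06 rad (6 mm at the press point), then bottoms, and springs back level when let go; the other three corners are firm.
- corner_near_left (a point): Press point on the pan's top face at its near left corner (near: the console side; left: the scale's +y), 17 mm in from both edges; it moves with the pan, 80 mm above the counter when level.
- corner_near_right (a point): Press point on the pan's top face at its near right corner (near: the console side; left: the scale's +y), 17 mm in from both edges; it moves with the pan, 80 mm above the counter when level.
- corner_far_left (a point): Press point on the pan's top face at its far left corner (near: the console side; left: the scale's +y), 17 mm in from both edges; it moves with the pan, 80 mm above the counter when level.
- corner_far_right (a point): Press point on the pan's top face at its far right corner (near: the console side; left: the scale's +y), 17 mm in from both edges; it moves with the pan, 80 mm above the counter when level.
- tongue_near_left (a point): Point on top of the orange shim tongue beside the near left corner, 10 mm from its free end. Tongue 24 mm wide (along the scale's x), 6 mm thick, its end 65 mm out from its hinge towards the scale's +y. Standing, it slopes up and outward at 50 degrees, this point 77 mm high and 51 mm out from the hinge line, the end 84 mm high; flat, it is level, this point 28 mm high and 55 mm out.
- tongue_near_right (a point): Point on top of the orange shim tongue beside the near right corner, 10 mm from its free end. Tongue 24 mm wide (along the scale's x), 6 mm thick, its end 65 mm out from its hinge towards the scale's -y. Standing, it slopes up and outward at 50 degrees, this point 77 mm high and 51 mm out from the hinge line, the end 84 mm high; flat, it is level, this point 28 mm high and 55 mm out.
- tongue_far_left (a point): Point on top of the orange shim tongue beside the far left corner, 10 mm from its free end. Tongue 24 mm wide (along the scale's x), 6 mm thick, its end 65 mm out from its hinge towards the scale's +y. Standing, it slopes up and outward at 50 degrees, this point 77 mm high and 51 mm out from the hinge line, the end 84 mm high; flat, it is level, this point 28 mm high and 55 mm out.
- tongue_far_right (a point): Point on top of the orange shim tongue beside the far right corner, 10 mm from its free end. Tongue 24 mm wide (along the scale's x), 6 mm thick, its end 65 mm out from its hinge towards the scale's -y. Standing, it slopes up and outward at 50 degrees, this point 77 mm high and 51 mm out from the hinge line, the end 84 mm high; flat, it is level, this point 28 mm high and 55 mm out.
- shim_near_left (a joint): Shim at the near left corner: 0 standing at 50 degrees, 0.873 rad flat (its stop). Hinge line along the scale's x, 82 mm in y and 60 mm in x from its centre and 48 mm high. Stands at 0 to 0.06 at first and stays where left; 5 to 8 N near the tongue's end folds it. Flat, it packs its pan corner from below. It folds only where the rest is short; at a firm corner it is trapped and stops at about 0.19 rad.
- shim_near_right (a joint): Shim at the near right corner: 0 standing at 50 degrees, 0.873 rad flat (its stop). Hinge line along the scale's x, 82 mm in y and 60 mm in x from its centre and 48 mm high. Stands at 0 to 0.06 at first and stays where left; 5 to 8 N near the tongue's end folds it. Flat, it packs its pan corner from below. It folds only where the rest is short; at a firm corner it is trapped and stops at about 0.19 rad.
- shim_far_left (a joint): Shim at the far left corner: 0 standing at 50 degrees, 0.873 rad flat (its stop). Hinge line along the scale's x, 82 mm in y and 60 mm in x from its centre and 48 mm high. Stands at 0 to 0.06 at first and stays where left; 5 to 8 N near the tongue's end folds it. Flat, it packs its pan corner from below. It folds only where the rest is short; at a firm corner it is trapped and stops at about 0.19 rad.
- shim_far_right (a joint): Shim at the far right corner: 0 standing at 50 degrees, 0.873 rad flat (its stop). Hinge line along the scale's x, 82 mm in y and 60 mm in x from its centre and 48 mm high. Stands at 0 to 0.06 at first and stays where left; 5 to 8 N near the tongue's end folds it. Flat, it packs its pan corner from below. It folds only where the rest is short; at a firm corner it is trapped and stops at about 0.19 rad.
- bowl: Yellow plastic bowl, rim 110 mm across, 45 mm high, loose bystander; origin at its underside.
- bottle: White bottle with a red cap, 60 mm across, 150 mm high, loose bystander; origin at its underside.
- steel_cup: Steel utensil cup, rim 90 mm across, 110 mm high, loose bystander; origin at its underside.
- spatula: Palette knife lying flat, about 285 mm long, 14 mm high, loose bystander; origin under the ferrule, x towards the blade.

How it is judged:
By the outcome, as a careful person would: the job done as asked, in the order asked, and still so for the second after the job is handed in, with the robot touching nothing.
It also fails if it takes over 51 s, if anything falls off the work surface, if the arm or the gripper's body presses on something with over 40 N, if the wrist force passes 120 N, or if a joint passes its speed limit or range.

ROBOT

A 6-joint arm with a two-finger parallel gripper is mounted at the origin on the work surface. World frame = base frame: x ahead of the robot, y to its left, z up, the work surface at z = 0. Lengths are in m, angles in rad, forces in N, time in s.
With the tool pointing down it reaches from about 0.325 to 0.9 m from the base axis. Payload 6.1 kg.
Tool frame: the origin (TCP) lies midway between the tips of the shut fingers; the grasp point (between the pads) lies 19 mm behind it; x points along the fingers, y is the direction in which the jaws open and shut, and the axes are right-handed (so a half turn about x gives the same grasp; the last joint's range is limited). The gripper opens to 85 mm and grips with 20 to 120 N. Pads are 22 mm wide; open, the fingers measure 114 mm over their backs; the gripper's body (76 mm by 85 mm) begins 54 mm behind the grasp point. The pads swing forward as they close: fully open they stand 13 mm farther back than shut.
Start: joints at [1.037, 0.22, 1.526, -0, 1.395, -0.126], TCP at [0.248, 0.574, 0.195] pointing down, gripper open.
Joint ranges: [-2.98, 2.98], [-0.91, 2.08], [0.09, 2.57], [-1.24, 4.39], [0.2, 2.65], [-2.68, 2.68]. Speed limits (rad/s): [2.57, 2.57, 3.01, 3.14, 3.14, 3.14].

INTERFACE

Orientations are given as [roll, pitch, yaw] about the fixed x, y, z axes, in that order (R = Rz(yaw) Ry(pitch) Rx(roll)).
In Python, from plant import movep, move_l, set_joints, gripper_to, hold, inverse_kinematics, observe, get_image, get_calibration, Unreachable, job_done gives the robot as it stands. Calls block until the motion is done:
- movep(position, orientation): joint-space move of the TCP to a pose.
- move_l(position, feed=0.15, rotation=None, max_force=None): straight line of the TCP; rotation=None keeps the orientation; feed is the mean speed in m/s. With max_force (N) it stops when the force on the tool has changed by that much, and returns True; else False.
- set_joints(angles): joint-space move.
- gripper_to(opening, f_grip=None): finger opening in m; f_grip is the grip in N (None keeps the last); returns when the fingers have stopped.
- hold(seconds).
- inverse_kinematics(position, orientation): joint angles nearest the present ones, or None.
- observe(): the state.
- get_image(name): name is "side" or "top" or "wrist"; returns (picture, depth): 480x640x3 uint8, red, green, blue; 480x640 float32, m along the optical axis (not along the pixel's ray), 0 where there is no reading.
- get_calibration(name): a dict with "intrinsics" (3x3 intrinsics, pixels), "dist_coeffs" ([k1, k2, p1, p2, k3] as OpenCV has them; the pictures are not rectified), "world_from_camera" (4x4, takes a point from camera to world coordinates). Camera axes: x right, y down, z forward; pixel columns grow to the right and rows downward; lengths in m; the calibration is good to about 2 mm. A picture is of the moment at which its call begins: read the wrist's pose just before it. get_calibration takes no time and is no camera call; for the wrist camera it gives the pose at the moment of the call.
A pose or a line that the arm cannot do raises Unreachable and nothing moves.
- job_done(): hands the job in, once; it reports no verdict.
The state is a dict: "time_s": time; "q": joint angles; "joint_velocities": joint speeds; "joint_torque": joint torques, N m; "eef_pos": TCP position; "tcp_rot": TCP orientation; "ft_force": force on the tool from outside, world axes, zero at the start; "torque": the same for the moment, N m; "opening": finger opening in m.
Only numpy, scipy, OpenCV 4.12 (cv2) and the standard library are available. Lean on these libraries where they do the work, as an engineer would, in place of code of your own. Each camera call takes 0.05 s, during which the arm holds its last target. There are 200 camera calls.

## Working session

There is one attempt and no reset: what is moved stays moved. The work goes in short steps, each a Python script; the robot and the scene stay as the last script left them, time stands still between calls to the robot, and variables do not carry over. Pictures are saved under pics/ and viewed, about 8 in all and at most 12, crops included, and the job is handed in when it is done.

```bash
mkdir -p pics
python3 - <<'E'
from plant import *
import cv2,numpy as np
for n in ("top","side"):
    im,d=get_image(n); cv2.imwrite(f"pics/{n}1.png",im[:,:,::-1]); np.save(f"pics/{n}_d.npy",d); np.save(f"pics/{n}_i.npy",im)
    c=get_calibration(n); print(n,c["intrinsics"],c["dist_coeffs"],c["world_from_camera"])
print(observe())
E
```

```text
top [[592.53252047   0.         314.63161683]
 [  0.         592.53252047 248.55488188]
 [  0.           0.           1.        ]] [-0.1865964  0.         0.         0.         0.       ] [[ 4.71113055e-04 -9.77164352e-01  2.12484369e-01  2.53260280e-01]
 [-9.99984233e-01 -1.64934171e-03 -5.36779386e-03  5.11468029e-03]
 [ 5.59567614e-03 -2.12478490e-01 -9.77149722e-01  1.45058452e+00]
 [ 0.00000000e+00  0.00000000e+00  0.00000000e+00  1.00000000e+00]]
side [[441.31907601   0.         320.16041817]
 [  0.         441.31907601 237.70835972]
 [  0.           0.           1.        ]] [0.02964852 0.         0.         0.         0.        ] [[ 0.85041964 -0.32625626  0.41272665  0.20188731]
 [-0.52608994 -0.5332878   0.66244509 -0.52968721]
 [ 0.00397523 -0.78048766 -0.62515855  0.58611848]
 [ 0.          0.          0.          1.        ]]
{'time_s': 0.1, 'q': array([ 1.03686858e+00,  2.21166408e-01,  1.52749639e+00, -1.70250807e-05,
        1.39470981e+00, -1.26092400e-01]), 'joint_velocities': array([ 0.0006585 , -0.00182521, -0.00046309,  0.00010133,  0.00183925,
        0.00014585]), 'joint_torque': array([ 1.89742626e-03, -4.98249614e+01, -3.90544045e+01,  1.78552554e-06,
        5.78158404e-03, -9.50066692e-05]), 'eef_pos': array([0.24758001, 0.57320463, 0.194097  ]), 'tcp_rot': array([-1.68747498,  1.5690163 , -2.09530733]), 'ft_force': array([-0.68212303,  0.24718575,  0.04126482]), 'torque': array([ 0.0437913 , -0.02787371,  0.02550407]), 'opening': 0.08524052074366653}
```

View pics/top1.png

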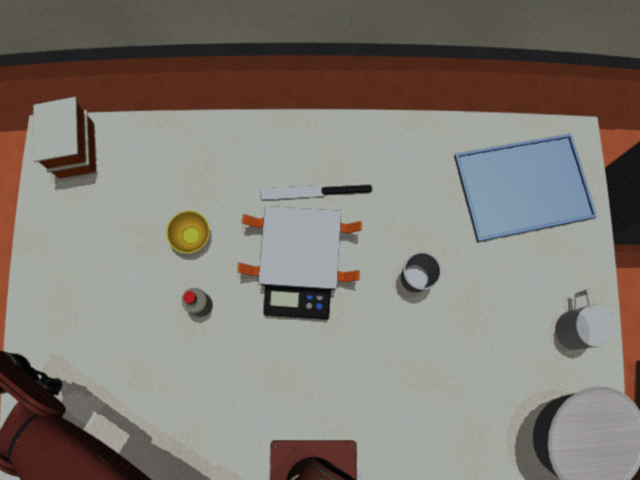

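View pics/side1.png

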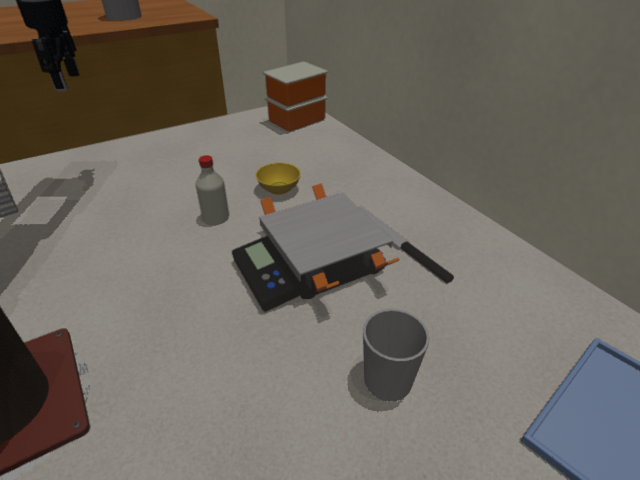

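The top view shows the pan at about (265,206)–(338,288) with its console on the robot's side, so scale x is roughly world x. Four orange tongues sit near (253,221), (248,270), (350,228) and (348,277). The bowl is at (188,233), the bottle at (195,302), the cup at (420,272) and the palette knife beyond the far edge. Next I'll measure the pan.

```bash
cat > h.py <<'E'
import numpy as np,cv2
from plant import *
def cast(n,uv,z):
    c=get_calibration(n);T=c["world_from_camera"]
    p=cv2.undistortPoints(np.asarray(uv,float).reshape(-1,1,2),c["intrinsics"],c["dist_coeffs"])[:,0]
    r=np.c_[p,np.ones(len(p))]@T[:3,:3].T
    return T[:3,3]+r*((z-T[2,3])/r[:,2])[:,None]
def cloud(n,d):
    c=get_calibration(n);T=c["world_from_camera"]
    v,u=np.mgrid[:480,:640]
    p=cv2.undistortPoints(np.stack([u,v],-1).reshape(-1,1,2).astype(float),c["intrinsics"],c["dist_coeffs"])[:,0]
    return (np.c_[p,np.ones(len(p))]*d.reshape(-1,1)@T[:3,:3].T+T[:3,3]).reshape(480,640,3)
E
python3 - <<'E'
from h import *
im=np.load("pics/top_i.npy");d=np.load("pics/top_d.npy")
P=cloud("top",d)
hsv=cv2.cvtColor(im,cv2.COLOR_RGB2HSV)
roi=np.zeros((480,640),bool);roi[195:300,225:375]=1
m=(roi&(P[...,2]>.07)&(P[...,2]<.09)&(hsv[...,1]<60)&(hsv[...,2]>120)).astype(np.uint8)
m=cv2.morphologyEx(m,cv2.MORPH_OPEN,np.ones((5,5)))
c=max(cv2.findContours(m,0,2)[0],key=cv2.contourArea)
print("pan z",np.median(P[m>0][:,2]))
w=cast("top",c[:,0],.08)[:,:2].astype(np.float32)
r=cv2.minAreaRect(w);print(r);print(cv2.boxPoints(r))
o=(roi&(hsv[...,0]<15)&(hsv[...,1]>150)).astype(np.uint8)
n,l,s,ce=cv2.connectedComponentsWithStats(o)
for i in range(1,n):
    if s[i,4]>20: print(ce[i],s[i],P[l==i].mean(0),P[l==i].max(0)[2])
for nm,(u,v) in dict(bowl=(188,233),cap=(190,297),cup=(432,262),knife=(322,190)).items(): print(nm,P[v,u])
E
```

```text
pan z 0.0788469668393228
((0.5570785999298096, 0.033091090619564056), (0.18368372321128845, 0.18902643024921417), 86.27408599853516)
[[ 0.45679694 -0.05241483]
 [ 0.6454238  -0.06469846]
 [ 0.65736026  0.11859702]
 [ 0.46873337  0.13088064]]
[252.37790698 221.04651163] [243 215  20  13 172] [0.62372693 0.14873039 0.06027706] 0.08521377051694912
[350.44311377 227.13173653] [341 222  20  11 167] [ 0.60403254 -0.08798275  0.07910256] 1.4505845246799867
[248.00546448 269.34972678] [238 263  21  13 183] [0.50159206 0.15463732 0.07685352] 1.4505845246799867
[347.98924731 275.94086022] [338 271  21  11 186] [ 0.48868021 -0.0817476   0.06216679] 0.08501217812259276
bowl [ 0.60950172  0.3195227  -0.00380282]
cap [0.42518122 0.27516478 0.15066504]
cup [ 0.51856494 -0.28075625  0.08263623]
knife [ 0.71835559 -0.02145062  0.01267565]
```

```bash
cat >> h.py <<'E'
C=np.array([.5571,.0331]);YAW=-.065
RZ=np.array([[np.cos(YAW),-np.sin(YAW)],[np.sin(YAW),np.cos(YAW)]])
def w(x,y): return C+RZ@np.array([x,y])
DOWN=[0,np.pi/2,YAW]
E
python3 - <<'E'
from h import *
gripper_to(0.0)
p=observe()["eef_pos"]; move_l([p[0],p[1],.25],feed=.2)
first=True
for n,sx,sy in (("FL",1,1),("NL",-1,1),("NR",-1,-1),("FR",1,-1)):
    a=w(sx*.078,sy*.075)
    if first: movep([*a,.25],DOWN);move_l([*a,.1],feed=.2);first=False
    else: move_l([*a,.1],feed=.15)
    hold(.2);f0=observe()["ft_force"][2]
    hit=move_l([*a,.070],feed=.02,max_force=6)
    o=observe();hold(.2);o2=observe()
    print(n,hit,o["eef_pos"].round(4),round(o["ft_force"][2]-f0,2),o2["eef_pos"][2].round(4),round(o2["ft_force"][2]-f0,2),round(o2["time_s"],1))
    if n=="FL": im,_=get_image("side");cv2.imwrite("pics/s2.png",im[:,:,::-1])
    move_l([*a,.1],feed=.1)
print(observe()["time_s"])
E
```

```text
FL False [0.6399 0.1029 0.0702] 0.75 0.0701 1.13 6.4
NL False [0.4842 0.113  0.0701] -0.95 0.0701 -0.16 10.2
NR False [ 0.4745 -0.0367  0.0702] -2.05 0.0701 -2.57 13.8
FR False [ 0.6302 -0.0469  0.0702] -1.33 0.0701 -0.56 17.5
17.9667
```

Run:
```python
from h import *
o=observe();print(o["eef_pos"],o["tcp_rot"],o["opening"],o["ft_force"])
```

```text
[ 0.63071785 -0.0469254   0.10098308] [-0.1147209   1.56891215 -0.1797454 ] -0.00018627758237978808 [ 0.01866265  0.24051378 -0.27036312]
```

View pics/s2.png

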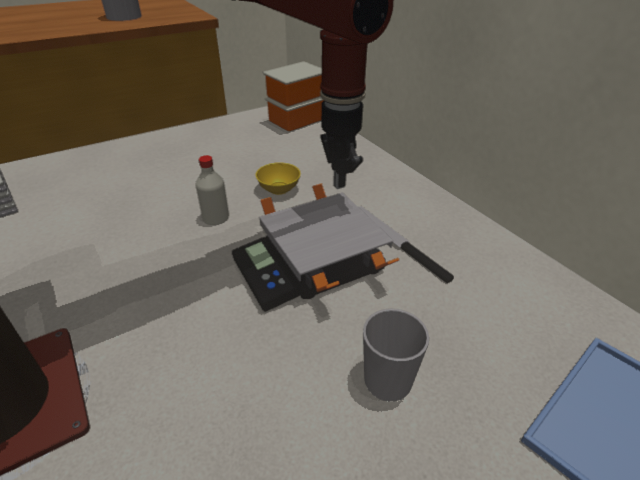

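The tip at about (340,186) seems to hover just behind and above the pan's far-left corner (348,198). I'll compare it with where the reported TCP projects, and with the side camera's view of the pan.

Run:
```python
from h import *
def proj(n,p):
    c=get_calibration(n);T=np.linalg.inv(c["world_from_camera"])
    return cv2.projectPoints(np.array(p,float).reshape(-1,1,3),cv2.Rodrigues(T[:3,:3])[0],T[:3,3],c["intrinsics"],c["dist_coeffs"])[0][:,0].round(1)
print("TCP at FL press ->",proj("side",[.6399,.1029,.0702]))
k=[(*w(a*.095,b*.092),.08) for a,b in((1,1),(-1,1),(-1,-1),(1,-1))]
print("corners side",proj("side",k).tolist(),"top",proj("top",k).tolist())
o=observe();print(o["eef_pos"],proj("side",o["eef_pos"]),proj("top",o["eef_pos"]))
for n in("side","top"):
    im,d=get_image(n);np.save(f"pics/{n}3_d.npy",d)
    P=cloud(n,d);cv2.imwrite(f"pics/{n}3.png",im[:,:,::-1])
    a=P[...,:];m=(abs(P[...,0]-C[0])<.06)&(abs(P[...,1]-C[1])<.06)&(P[...,2]>.05)&(P[...,2]<.1)
    print(n,"pan z",np.median(P[m][:,2]),m.sum())
    if n=="side":
        g=(abs(P[...,0]-o["eef_pos"][0])<.06)&(abs(P[...,1]-o["eef_pos"][1])<.06)&(P[...,2]>.09)
        q=P[g];i=q[:,2].argsort()[:30];print("lowest finger pts",q[i].mean(0),q[i[0]])
s=cv2.imread("pics/side3.png")[140:320,220:460];cv2.imwrite("pics/crop3.png",cv2.resize(s,None,fx=3.3,fy=3.3))
```

```text
TCP at FL press -> [[338.2 200.6]]
corners side [[341.3, 190.7], [257.2, 215.1], [298.2, 272.2], [391.8, 239.0]] top [[264.4, 205.3], [257.6, 283.1], [336.1, 288.3], [340.6, 210.1]]
[ 0.63071785 -0.0469254   0.10098308] [[380.2 227.4]] [[333.5 213.9]]
side pan z 0.07961947672739794 2442
lowest finger pts [ 0.62409614 -0.05296192  0.14105176] [ 0.62732286 -0.05411356  0.13641679]
top pan z 0.07889661206505227 439
```

View pics/crop3.png

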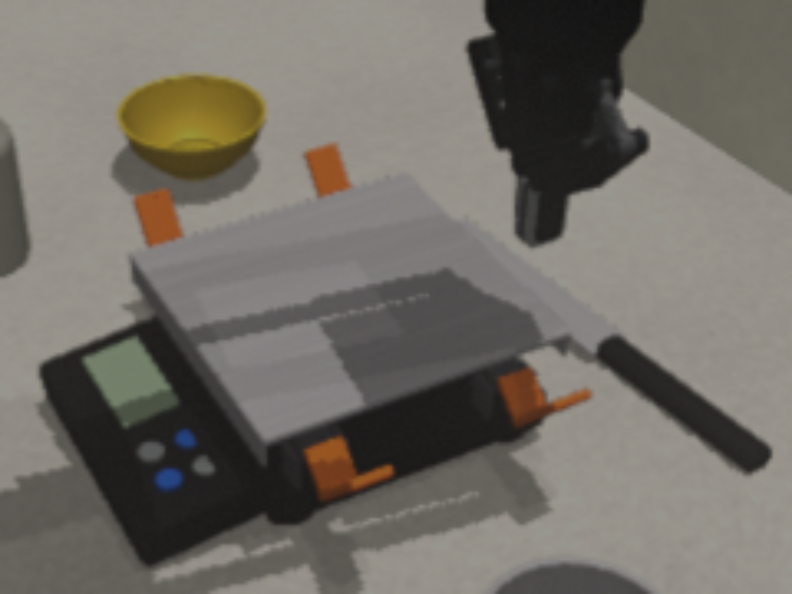

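The image places the real tip about 25–30 mm above the reported TCP: seen at (384,214), predicted at (380,227), while the pan corners match within 3 px. So my presses never reached the pan. I'll treat the tool length as unknown and find the pan by guarded contact, comparing stop heights between corners.

Run:
```python
from h import *
z0=None
for n,sx,sy in (("FR",1,-1),("NR",-1,-1),("NL",-1,1),("FL",1,1)):
    a=w(sx*.078,sy*.075)
    if z0 is None: move_l([*a,.08],feed=.1); lo=.025
    else: move_l([*a,z0+.014],feed=.15); lo=z0-.012
    hold(.15);f0=observe()["ft_force"]
    hit=move_l([*a,lo],feed=.025,max_force=8)
    o=observe();hold(.15);o2=observe()
    print(n,hit,o["eef_pos"].round(4),(o["ft_force"]-f0).round(2),o2["eef_pos"][2].round(4),(o2["ft_force"]-f0).round(2),round(o2["time_s"],1))
    z=o["eef_pos"][2]
    if not hit: break
    z0=z if z0 is None else max(z,z0)
    move_l([*a,z0+.014],feed=.1)
o=observe();print(o["time_s"],o["eef_pos"])
im,_=get_image("side");cv2.imwrite("pics/s4.png",cv2.resize(im[140:320,220:460,::-1],None,fx=3,fy=3))
```

```text
FR True [ 0.6301 -0.0468  0.0439] [-0.79 -0.12  6.54] 0.0438 [0.3  1.47 5.54] 20.1
NR True [ 0.4743 -0.0368  0.0381] [-3.41  0.64  7.32] 0.0382 [-2.4   0.79  7.12] 22.7
NL True [0.4841 0.113  0.0438] [ 0.3  -0.33  6.23] 0.0438 [ 0.69 -1.17  5.81] 25.1
FL True [0.6398 0.1029 0.0439] [-0.01  0.55  6.22] 0.0439 [ 0.21 -0.8   5.26] 27.5
27.8417 [0.64068816 0.10290558 0.05882796]
```

The near-right corner is the short one: it stopped 5.7 mm lower than the other three, which all agree at 0.0438–0.0439. That also puts the real tip 36 mm above the reported TCP (0.080 against 0.0438). Before folding, I'll measure the gripper's profile from the depth already saved, so its body clears the pan.

Run:
```python
from h import *
P=cloud("side",np.load("pics/side3_d.npy")).reshape(-1,3)
e=np.array([.6307,-.0469])
q=P[(np.linalg.norm(P[:,:2]-e,axis=1)<.1)&(P[:,2]>.125)]
for z in np.arange(.13,.26,.01):
    s=q[(q[:,2]>=z)&(q[:,2]<z+.01)]
    if len(s)>3:
        r=(s[:,:2]-e)@RZ
        print(round(z,2),len(s),np.percentile(r,[3,97],axis=0).round(3).tolist())
print("cup pts top");T=cloud("top",np.load("pics/top_d.npy"))[250:300,395:445].reshape(-1,3)
T=T[(T[:,2]>.09)&(T[:,2]<.13)];print(T.min(0),T.max(0))
print(w(-.06,-.082-.053), C)
```

```text
0.13 11 [[-0.01, -0.009], [0.007, 0.001]]
0.14 49 [[-0.012, -0.015], [0.004, 0.004]]
0.15 84 [[-0.012, -0.016], [0.006, 0.01]]
0.16 75 [[-0.011, -0.016], [0.005, 0.005]]
0.17 47 [[-0.013, -0.016], [-0.006, 0.007]]
0.18 141 [[-0.014, -0.034], [0.008, 0.025]]
0.19 155 [[-0.013, -0.042], [0.009, 0.034]]
0.2 221 [[-0.018, -0.051], [0.009, 0.041]]
0.21 215 [[-0.018, -0.059], [0.004, 0.051]]
0.22 339 [[-0.018, -0.063], [0.009, 0.053]]
0.23 272 [[-0.02, -0.059], [0.003, 0.046]]
0.24 246 [[-0.02, -0.044], [0.005, 0.021]]
0.25 119 [[-0.013, -0.042], [0.006, -0.011]]
cup pts top
[ 0.44983527 -0.29625037  0.0906437 ] [ 0.53798344 -0.20808309  0.11561807]
[ 0.48845788 -0.09771766] [0.5571 0.0331]
```

View pics/s4.png

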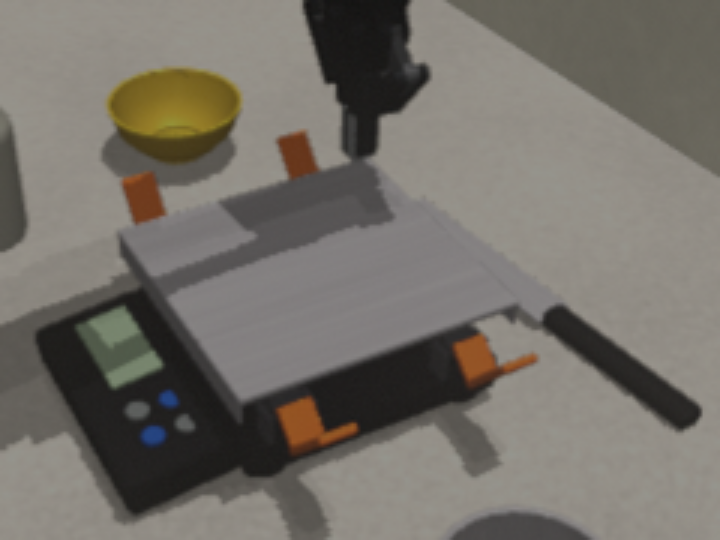

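The crop confirms all four shims still standing and the pan level. The knuckles flare from about 43 mm above the tip along the jaw axis, so I'll turn the jaws along the scale's x to clear the pan, then fold the near-right shim under a force guard.

Run:
```python
from h import *
p=observe()["eef_pos"]; move_l([p[0],p[1],.12],feed=.2)
a=w(-.060,-.135)
qs=[(y,inverse_kinematics([*a,.12],[0,np.pi/2,y])) for y in(YAW+np.pi/2,YAW-np.pi/2)]
q0=observe()["q"];y,q=min([t for t in qs if t[1] is not None],key=lambda t:abs(t[1]-q0).max())
print(y,np.round(q,2))
set_joints(q)
move_l([*a,.055],feed=.15)
hold(.15);f0=observe()["ft_force"]
hit=move_l([*a,-.016],feed=.03,max_force=25)
o=observe();hold(.3);o2=observe()
print(hit,o["eef_pos"].round(4),(o["ft_force"]-f0).round(1),o2["eef_pos"].round(4),(o2["ft_force"]-f0).round(1),o2["time_s"])
move_l([*a,.12],feed=.15)
im,d=get_image("side");cv2.imwrite("pics/s5.png",cv2.resize(im[140:320,220:460,::-1],None,fx=3,fy=3));np.save("pics/s5_d.npy",d)
print(observe()["time_s"])
```

```text
-1.6357963267948965 [-0.36 -0.02  1.93 -0.    1.23 -0.29]
True [ 0.4887 -0.0971 -0.0089] [-3.8 -1.  12. ] [ 0.4887 -0.0971 -0.0089] [-4.   0.1 10.7] 32.4
33.4667
```

View pics/s5.png

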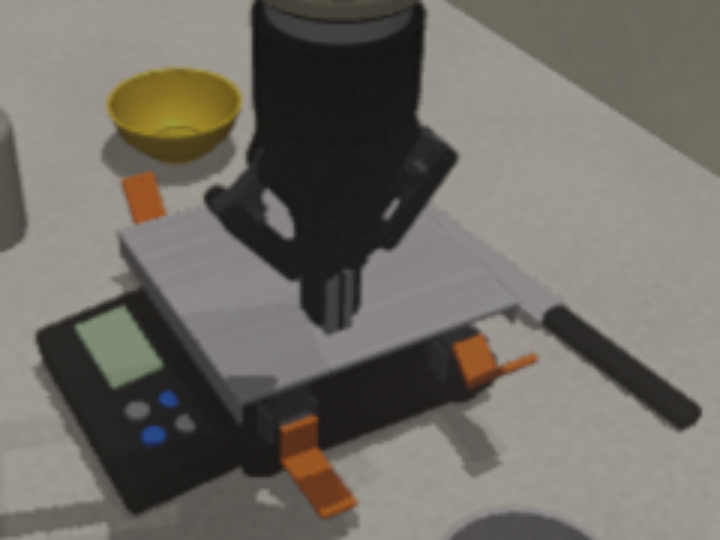

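The near-right tongue now looks level, from (300,455) to (335,500) in the crop, and the final tip height was 27.3 mm against 28 mm for flat. I'll lift clear and check its height with depth.

Run:
```python
from h import *
p=observe()["eef_pos"]; move_l([p[0]-.04,p[1],.25],feed=.2)
for n in("side","top"):
    im,d=get_image(n);P=cloud(n,d);h=cv2.cvtColor(im,cv2.COLOR_RGB2HSV)
    cv2.imwrite(f"pics/{n}6.png",im[:,:,::-1])
    m=(h[...,0]<15)&(h[...,1]>150)&(P[...,2]>.01)&(P[...,2]<.1)
    r=(P[...,:2]-C)@RZ
    for nm,sx,sy in(("NL",-1,1),("NR",-1,-1),("FL",1,1),("FR",1,-1)):
        k=m&(abs(r[...,0]-sx*.06)<.025)
        out=r[...,1]*sy-.082
        print(n,nm,[(b,int((s:=k&(out>b)&(out<=b+.01)).sum()),round(float(np.median(P[s][:,2])),4) if s.any() else None) for b in(.01,.02,.03,.04,.05,.06)])
print(observe()["time_s"])
```

```text
side NL [(0.01, 0, None), (0.02, 0, None), (0.03, 41, 0.0622), (0.04, 78, 0.071), (0.05, 37, 0.0794), (0.06, 0, None)]
side NR [(0.01, 110, 0.0403), (0.02, 83, 0.028), (0.03, 57, 0.0278), (0.04, 57, 0.0273), (0.05, 55, 0.0275), (0.06, 54, 0.0272)]
side FL [(0.01, 0, None), (0.02, 0, None), (0.03, 26, 0.0611), (0.04, 64, 0.0693), (0.05, 30, 0.0773), (0.06, 0, None)]
side FR [(0.01, 65, 0.0582), (0.02, 67, 0.0511), (0.03, 10, 0.052), (0.04, 11, 0.064), (0.05, 9, 0.0751), (0.06, 24, 0.0818)]
top NL [(0.01, 22, 0.0543), (0.02, 35, 0.0485), (0.03, 42, 0.0557), (0.04, 44, 0.0668), (0.05, 38, 0.0778), (0.06, 0, None)]
top NR [(0.01, 10, 0.0502), (0.02, 1, 0.0277), (0.03, 0, None), (0.04, 3, 0.0253), (0.05, 6, 0.0252), (0.06, 0, None)]
top FL [(0.01, 21, 0.0545), (0.02, 33, 0.048), (0.03, 40, 0.0542), (0.04, 42, 0.0659), (0.05, 36, 0.0763), (0.06, 0, None)]
top FR [(0.01, 3, 0.057), (0.02, 0, None), (0.03, 0, None), (0.04, 0, None), (0.05, 2, 0.0807), (0.06, 0, None)]
34.4
```

View pics/side6.png

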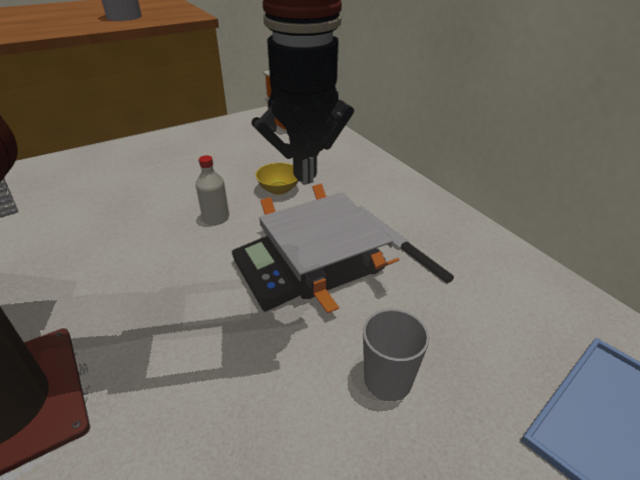

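The near-right tongue is level at 27–28 mm along its whole length, at about (325,300). The other three are standing, and the bowl, bottle, cup and knife sit where they were. The arm is clear, so I'm handing in.

```bash
python3 -c "
from plant import *
job_done();print(observe()['time_s'])"
```

```text
the job is handed in; nothing more can be done
the job is handed in; nothing more can be done
```

The near-right corner was the one that gave, and I pressed its shim down flat. The job was handed in at about 34 s with the arm clear.

- **Finding the corner:** Pressed to about 6–7 N, the near-right corner stopped 5.7 mm lower than the other three. Those three agreed to within 0.1 mm.
- **Folding the shim:** I let the pan go, then pressed the near-right tongue until it met its stop. It settled at about 11 N with the fingertip at 27.3 mm; flat is 28 mm.
- **Last checks:** The side camera's depth shows the tongue level at 27–28 mm along its whole length. The other three shims are still standing, and the pan looks level. The bowl, bottle, cup and knife look unmoved in the side view.
- **Disagreements:**
  - **Tool length:** The fingertips were really about 36 mm above the reported TCP. My first round of presses therefore stopped in the air above the pan and touched nothing. I saw this in the images and set the height from contact instead.
  - **Top camera:** It had few readings on the near-right tongue and put it at about 25 mm, 2 mm below the side view. That is within calibration error.

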